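# Open the push-and-turn safety cap of the descaler bottle

### The arm

A 6-joint arm with a two-finger parallel gripper is mounted at the origin on a cart in front of the work surface, level with it; the furniture and walls round the work are solid. World frame = base frame: x ahead of the robot, y to its left, z up, the work surface at z = 0. Lengths are in m, angles in rad, forces in N, time in s.
With the tool pointing down it reaches from about 0.25 to 0.775 m from the base axis. Payload 4 kg.
Tool frame: the origin (TCP) lies between the finger pads; the fingertips stand 14 mm ahead of it and the grasp point (between the pads) lies 5 mm behind it (env.tips_ahead is the distance from the TCP to the fingertips, in m); z points along the fingers, y is the line along which they close (so a half turn about z gives the same grasp; the last joint's range is limited). The gripper opens to 94 mm and grips with 3 to 60 N. Pads are 16 mm wide; open, the fingers measure 119 mm over their backs; the gripper's body (75 mm by 177 mm) begins 78 mm behind the grasp point.
Start: joints at [1.218, 0.087, 1.371, -0, 1.684, -0.103], TCP at [0.136, 0.533, 0.22] pointing down, gripper open.
Joint ranges: [-3.1, 3.1], [-0.76, 2.03], [0.27, 2.55], [-1.08, 4.22], [0.17, 2.65], [-2.57, 2.57]. Speed limits (rad/s): [2.79, 2.79, 3.14, 3.14, 3.14, 3.14].

### API

Orientations are given as a unit quaternion [x, y, z, w].
In Python, from bench import env gives the robot as it stands.
- The arm moves only by the tool send_rows, never from a script. Its argument "deltas" is a list of rows, each an object of numbers: "x", "y", "z": the shift along the tool's x, y, z in m; "rx", "ry", "rz": the turn, a rotation vector about the tool's x, y, z in degrees; "fingers": the opening, from 0 (shut) to 1 (fully open). In form: [{"x": .., "y": .., "z": .., "rx": .., "ry": .., "rz": .., "fingers": ..}, ...]. A call has 1 to 12 rows; each row is the pose to reach, as a shift and turn from the pose commanded when the call began, along the tool's axes at that moment; what a row does not reach only later rows make up. A row lasts 1/12 s, in which the tool goes at most 41.7 mm and 7.16 degrees, less where a joint would pass 70% of its speed; a pose out of reach is approached as far as the arm can. A call with a gripper value outside its range is refused whole. The fingers move at their own pace and stop on an object; "squeeze" is the grip in N (left out, the last holds). Time passes only in rows, so rows that repeat a pose let the fingers close. It gives the time, the measured TCP pose, the force, the opening and the grip force at its end, in the units of the state.
- env.read_state(): the state, without advancing time (a new reading comes with each control period).
- env.camera(name): name is "side" or "top"; returns a dict with "pixels" (480x640x3 uint8, red, green, blue), "K" (3x3 intrinsics, pixels), "view" (4x4, takes a point from world to camera coordinates). Camera axes: x right, y down, z forward; pixel columns grow to the right and rows downward; lengths in m; the calibration is good to about 2 mm. A picture is of the moment at which its call begins. There is no depth.
- env.finish_job(): hands the job in; it is judged then, once.
The state is a dict: "time": time; "joint_positions": joint angles; "dq": joint speeds; "effort": joint torques, N m; "position": TCP position; "tcp_rot": TCP orientation; "force": force on the tool from outside, world axes, zero at the start; "wrist_torque": the same for the moment, N m; "grip_width": opening from 0.0 (shut) to 1.0 (fully open); "finger_force": force on a finger pad.
Only numpy, scipy, OpenCV 4.12 (cv2) and the standard library are available. Lean on these libraries where they do the work, as an engineer would, in place of code of your own. Each camera call takes 0.05 s, during which the arm holds its last target. There are 200 camera calls.

### The job

The coffee machine is due for descaling: open the white bottle with the red label and red safety cap that is clamped in the steel holder. Push the cap down, keep it pushed while you turn it anticlockwise until it is free, then lift it straight off and finish still holding it in the gripper, level and steady, directly above the bottle's mouth with about 6 cm of clear air under it. Leave the blue-capped bottle and the cups, saucers, jug and tea box round about standing where they are.

Things in the scene. Friction and masses are not known exactly. Their poses are not given: they have to be found in the camera images.
- descaler: White bottle 64 x 90 mm (x by y) with red label, fixed with its dark steel holder (100 x 126 mm, walls 37 mm high) to the worktop. Origin: centre of the holder's underside; z up. Its shoulder narrows to 34 mm diameter at z = 130 mm, ends at 135; above is a neck of 26 mm diameter, with a 34 mm collar at z = 139 to 142 mm. Two lugs on the neck point to +x and -x, hidden under the cap.
- descaler_mouth (a point): Centre of the bottle's mouth (top of the neck, on the neck's vertical axis), 178.5 mm above the bottle's origin, inside the cap while the cap is on.
- cap: Loose red ribbed round hollow cap, 44 mm diameter, 36 mm high, 40 g. Origin: centre of its underside, z up. White pointer at -x and anticlockwise arrow on top. Starts locked, its x along the bottle's x (within 0.1 rad), its underside 158 mm above the bottle's origin. Can be gripped from above at any yaw, best 12 to 16 mm under its top: fingertips then stay clear of the shoulder.
- cap_top (a point): Centre of the cap's top face, 36 mm above its underside. The cap goes 9.5 mm down to a stop (unlocked below 6.5 mm) against a spring of 6 N at first, 9 N at the end. Only while down can it turn, anticlockwise from above; at 1.13 rad (65 degrees) from the bottle's x it is free to lift straight off (about 1.0 to 1.25 rad; a stop at the end).
- milk_cleaner: Loose similar white bottle with a blue label and a plain blue cap, 64 x 90 x 164 mm, no holder. Origin: centre of underside. Leave alone.
- saucers: Stack of white saucers, 104 x 103 x 62 mm. Origin: underside. Leave alone.
- tea_box: Upright red card box of tea sachets, 60 x 58 x 122 mm. Origin: centre of underside. Leave alone.
- jug: Small grey steel milk jug with a handle, 58 x 85 x 68 mm. Origin: underside. Leave alone.
- cup: Small white cup standing upside down on its rim, 58 x 76 x 61 mm. Origin: underside. Leave alone.
There are look-alikes about, which are no part of the job. Of the things shaped like the cap, the red one is meant.

How it is judged:
On the way, in this order (a step that is already met when the one before it is completed fails the run):
1. the cap is pushed down at least 5 mm, not yet turned (z of cap in the frame of descaler below 0.153 m and angle between the x axis of cap and the x axis of descaler, either way round below 0.35 rad), for 0.1 s.
2. still on the neck, the cap is turned by more than 0.8 rad (z of cap in the frame of descaler below 0.162 m and angle between the x axis of cap and the x axis of descaler, either way round above 0.8 rad), for 0.05 s.
3. the cap is lifted off the neck, over the mouth, held by the fingers (z of cap in the frame of descaler above 0.195 m and horizontal distance between cap and descaler_mouth below 0.04 m and contact force between the fingers and cap above 1 N), for 0.1 s.
At the end, for the whole second after the job is handed in: The cap is held by the fingers (over 1 N), its underside 35 to 95 mm above the mouth, its axis within 25 mm of the mouth's, tilted less than 0.25 rad, still (under 0.03 m/s), not touching the bottle; the blue-capped bottle, saucers, tea box, jug and cup are within 30 mm of where they stood (z of cap in the frame of descaler_mouth between 0.035 and 0.095 m and horizontal distance between cap and descaler_mouth below 0.025 m and angle between cap's own z axis and vertical below 0.25 rad and contact force between the fingers and cap above 1 N and contact force between cap and descaler below 0.2 N and linear speed of cap below 0.03 m/s and distance of each of milk_cleaner, saucers, tea_box, jug, cup from where it was at the start of the episode below 0.03 m); the arm keeps its last pose, push and grip.
It fails at once if milk_cleaner is pushed away or knocked over (distance of milk_cleaner from where it was at the start of the episode above 0.03 m or angle between milk_cleaner's own z axis and vertical above 0.4 rad).
It fails at once if saucers is pushed away or knocked over (distance of saucers from where it was at the start of the episode above 0.03 m or angle between saucers's own z axis and vertical above 0.4 rad).
It fails at once if tea_box is pushed away or knocked over (distance of tea_box from where it was at the start of the episode above 0.03 m or angle between tea_box's own z axis and vertical above 0.4 rad).
It fails at once if jug is pushed away or knocked over (distance of jug from where it was at the start of the episode above 0.03 m or angle between jug's own z axis and vertical above 0.4 rad).
It fails at once if cup is pushed away or knocked over (distance of cup from where it was at the start of the episode above 0.03 m or angle between cup's own z axis and vertical above 0.4 rad).
It also fails if it takes over 32 s, if anything falls off the work surface, if the arm or the gripper's body presses on something with over 40 N, if the wrist force passes 120 N, or if a joint passes its speed limit or range.

## Working session

There is one attempt and no reset: what is moved stays moved. The work goes in short steps, Python scripts to look and compute and a tool call to move; the robot and the scene stay as the last step left them, time stands still between calls to the robot, and variables do not carry over. Pictures are saved under pics/ and viewed, at most 10 in all, crops included, and the job is handed in when it is done.

Besides the shell and the picture viewer there is one more tool, called after ">>>" by a JSON object that holds its "name" and its "arguments". send_rows: Moves the arm, as the interface text tells. Its arguments: {"type":"object","properties":{"deltas":{"type":"array","items":{"type":"object","properties":{"x":{"type":"number"},"y":{"type":"number"},"z":{"type":"number"},"rx":{"type":"number"},"ry":{"type":"number"},"rz":{"type":"number"},"fingers":{"type":"number"}}}},"squeeze":{"type":"number"}},"required":["deltas"]}

```bash
mkdir -p pics
python3 - <<'E'
from bench import env
import cv2
for n in("side","top"):
    c=env.camera(n); cv2.imwrite(f"pics/{n}0.png",c["pixels"][:,:,::-1]); print(n,c["K"].tolist(),c["view"].round(4).tolist())
print(env.read_state())
E
```

```text
side [[540.3730507694985, 0.0, 319.1195700168628], [0.0, 540.3730507694985, 246.1206008948917], [0.0, 0.0, 1.0]] [[0.5267, -0.85, -0.0056, -0.2329], [-0.5818, -0.3557, -0.7314, 0.4166], [0.6198, 0.3885, -0.6819, 1.1747], [0.0, 0.0, 0.0, 1.0]]
top [[497.7756916373955, 0.0, 320.33198664370957], [0.0, 497.7756916373955, 249.83809867063664], [0.0, 0.0, 1.0]] [[0.017, -0.9998, -0.0092, 0.0339], [-0.9863, -0.0152, -0.1644, 0.5507], [0.1642, 0.0118, -0.9863, 1.6277], [0.0, 0.0, 0.0, 1.0]]
{'time': 0.1, 'joint_positions': array([ 1.21785174e+00,  8.78695518e-02,  1.37207749e+00,  3.20982720e-06,
        1.68359845e+00, -1.03076689e-01]), 'dq': array([-0.00093455, -0.00256528, -0.00274253, -0.00068632, -0.00077757,
       -0.00243871]), 'effort': array([ 2.54727653e-03, -3.41253591e+01, -3.03302050e+01,  7.20649632e-02,
        3.04261514e-02, -1.06333248e-04]), 'position': array([0.13583296, 0.53248823, 0.2184405 ]), 'tcp_rot': array([ 1.24608961e-01,  9.92205449e-01, -9.50786598e-04, -2.22263409e-04]), 'force': array([-0.32072758,  0.16135816, -0.1469501 ]), 'wrist_torque': array([ 0.03411324, -0.01813141, -0.02375871]), 'finger_force': 0.0, 'grip_width': 1.0027581859010313}
```

View pics/side0.png

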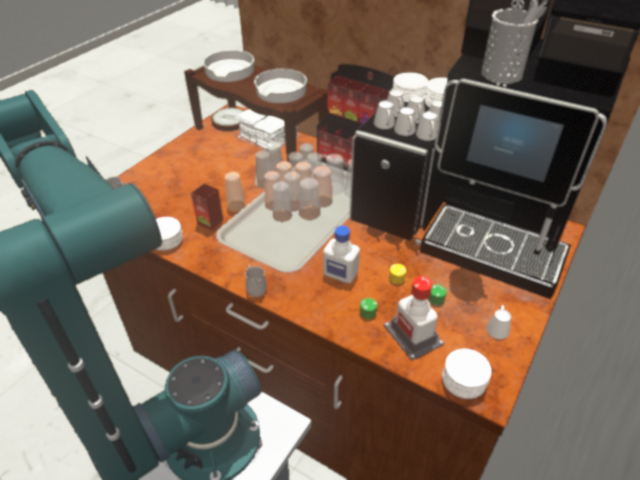

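View pics/top0.png

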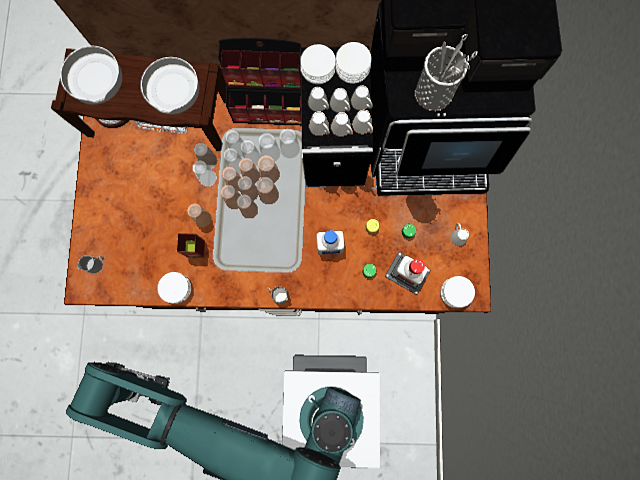

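The red cap is at about (421,287) in the side picture and (416,267) in the top picture. The saucers are to its right at (458,291) in the top picture. I'll enlarge both.

Run:
```python
import cv2,numpy as np
s=cv2.imread("pics/side0.png")[265:365,370:470]; t=cv2.imread("pics/top0.png")[240:305,380:445]
a=cv2.resize(s,(400,400),interpolation=cv2.INTER_CUBIC); b=cv2.resize(t,(400,400),interpolation=cv2.INTER_CUBIC)
cv2.imwrite("pics/crop.png",np.hstack([a,b]))
for n,im in(("side",cv2.imread("pics/side0.png")),("top",cv2.imread("pics/top0.png"))):
    h=cv2.cvtColor(im,cv2.COLOR_BGR2HSV)
    m=(((h[...,0]<4)|(h[...,0]>176))&(h[...,1]>190)&(h[...,2]>120)).astype(np.uint8)
    k,l,st,c=cv2.connectedComponentsWithStats(m)
    for i in range(1,k):
        if st[i,4]>30: print(n,st[i],c[i])
```

```text
side [414 277  17  15 113] [421.40707965 285.23893805]
```

View pics/crop.png

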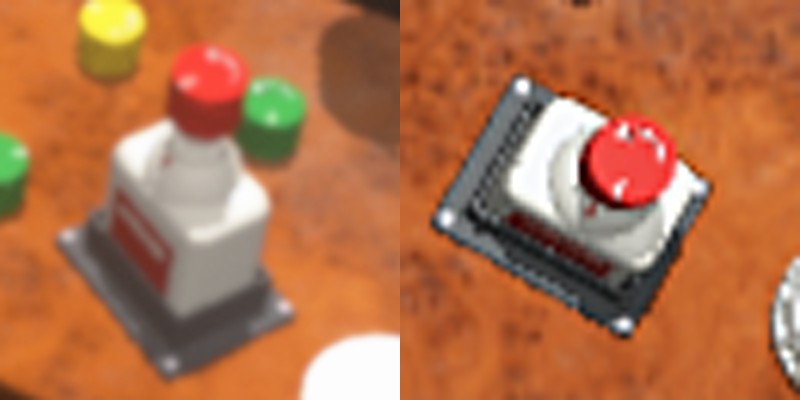

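Crop readings. Cap top centre is at side (423,283.5) and top (417.6,265). The pointer is towards the lower left in the top view, and the four holder bolts are visible.

```bash
cat > h.py <<'E'
import numpy as np
from bench import env
def cams(): return {n:env.camera(n) for n in("side","top")}
def ray(c,p):
    R,t=c["view"][:3,:3],c["view"][:3,3]
    d=R.T@np.linalg.solve(c["K"],[p[0],p[1],1]); return -R.T@t,d/np.linalg.norm(d)
def tri(rs):
    A=sum(np.eye(3)-np.outer(d,d) for o,d in rs); b=sum((np.eye(3)-np.outer(d,d))@o for o,d in rs)
    X=np.linalg.solve(A,b); return X,[np.linalg.norm(np.cross(d,X-o)) for o,d in rs]
def plane(c,p,z):
    o,d=ray(c,p); return o+d*(z-o[2])/d[2]
E
python3 - <<'E'
from h import *
from scipy.spatial.transform import Rotation as R
C=cams()
print(tri([ray(C["side"],(423,283.5)),ray(C["top"],(417.6,265))]))
for n,p in(("side",(423,283.5)),("top",(417.6,265))): print(n,plane(C[n],p,.194))
q=np.array([(123,85),(47,216),(225,325),(302,188)])/6.154+[379.6,239.6]
P=np.array([plane(C["top"],p,.004) for p in q]); print(P,P.mean(0))
q=np.array([(70,237),(170,362),(283,307)])/4+[369.6,264.6]
print(np.array([plane(C["side"],p,.004) for p in q]))
print("ptr",plane(C["top"],np.array((222,185))/6.154+[379.6,239.6],.194))
s=env.read_state();print(s["position"],R.from_quat(s["tcp_rot"]).as_matrix().round(4))
E
```

```text
(array([ 0.4839259 , -0.25624403,  0.19142509]), [np.float64(0.0005342543729703372), np.float64(0.0005342543729704872)])
side [ 0.4819087  -0.25736533  0.194     ]
top [ 0.48329131 -0.25529457  0.194     ]
[[ 0.54882235 -0.22929437  0.004     ]
 [ 0.47455716 -0.1865223   0.004     ]
 [ 0.41569218 -0.28420922  0.004     ]
 [ 0.49244225 -0.32799135  0.004     ]] [ 0.48287848 -0.25700431  0.004     ]
[[ 0.47835942 -0.18436104  0.004     ]
 [ 0.42293877 -0.28023193  0.004     ]
 [ 0.49804568 -0.32309171  0.004     ]]
ptr [ 0.46892624 -0.24924655  0.194     ]
[0.13587384 0.53264369 0.21875284] [[-9.690e-01  2.472e-01 -4.000e-04]
 [ 2.472e-01  9.690e-01 -1.300e-03]
 [ 1.000e-04 -1.400e-03 -1.000e+00]]
```

>>> {"name": "send_rows", "arguments": {"deltas": [{"x": -0.015,"y": -0.008,"z": -0.005,"rz": 2},{"x": -0.05,"y": -0.028,"z": -0.01,"rz": 6},{"x": -0.087,"y": -0.048,"z": -0.015,"rz": 11},{"x": -0.124,"y": -0.069,"z": -0.02,"rz": 16},{"x": -0.16,"y": -0.089,"z": -0.025,"rz": 20},{"x": -0.197,"y": -0.11,"z": -0.03,"rz": 25},{"x": -0.234,"y": -0.13,"z": -0.03,"rz": 30},{"x": -0.27,"y": -0.151,"z": -0.03,"rz": 35},{"x": -0.307,"y": -0.171,"z": -0.03,"rz": 39},{"x": -0.344,"y": -0.192,"z": -0.03,"rz": 44},{"x": -0.38,"y": -0.212,"z": -0.03,"rz": 48},{"x": -0.409,"y": -0.228,"z": -0.03,"rz": 52}]}}

```text
validation failed for argument at $.de...
```

Run:
```python
from h import *
from scipy.spatial.transform import Rotation as R
s=env.read_state();M=R.from_quat(s["tcp_rot"]).as_matrix();print(s["time"],s["joint_positions"].round(3),s["position"],M.round(4))
print("delta",M.T@(np.array([.483,-.256,.245])-s["position"]))
```

```text
0.2 [ 1.218  0.088  1.372 -0.     1.684 -0.103] [0.13587384 0.53264369 0.21875284] [[-9.690e-01  2.472e-01 -4.000e-04]
 [ 2.472e-01  9.690e-01 -1.300e-03]
 [ 1.000e-04 -1.400e-03 -1.000e+00]]
delta [-0.53131496 -0.67838344 -0.02539043]
```

>>> {"name": "send_rows", "arguments": {"deltas": [{"x": -0.015,"y": -0.008,"z": -0.005,"rx": 0,"ry": 0,"rz": 2,"fingers": 1},{"x": -0.05,"y": -0.028,"z": -0.01,"rx": 0,"ry": 0,"rz": 6,"fingers": 1},{"x": -0.087,"y": -0.048,"z": -0.015,"rx": 0,"ry": 0,"rz": 11,"fingers": 1},{"x": -0.124,"y": -0.069,"z": -0.02,"rx": 0,"ry": 0,"rz": 16,"fingers": 1},{"x": -0.16,"y": -0.089,"z": -0.025,"rx": 0,"ry": 0,"rz": 20,"fingers": 1},{"x": -0.197,"y": -0.11,"z": -0.03,"rx": 0,"ry": 0,"rz": 25,"fingers": 1},{"x": -0.234,"y": -0.13,"z": -0.03,"rx": 0,"ry": 0,"rz": 30,"fingers": 1},{"x": -0.27,"y": -0.151,"z": -0.03,"rx": 0,"ry": 0,"rz": 35,"fingers": 1},{"x": -0.307,"y": -0.171,"z": -0.03,"rx": 0,"ry": 0,"rz": 39,"fingers": 1},{"x": -0.344,"y": -0.192,"z": -0.03,"rx": 0,"ry": 0,"rz": 44,"fingers": 1},{"x": -0.38,"y": -0.212,"z": -0.03,"rx": 0,"ry": 0,"rz": 48,"fingers": 1},{"x": -0.409,"y": -0.228,"z": -0.03,"rx": 0,"ry": 0,"rz": 52,"fingers": 1}]}}

```text
time: 1.2
position: [0.4773, 0.2087, 0.2493]
tcp_rot: [0.549, 0.836, -0.0, 0.0]
force: [-0.1, -0.0, 0.9]
grip_width: 0.999
finger_force: 0.0
```

>>> {"name": "send_rows", "arguments": {"deltas": [{"x": -0.015,"y": -0.006,"z": 0,"rx": 0,"ry": 0,"rz": 2,"fingers": 1},{"x": -0.052,"y": -0.022,"z": 0,"rx": 0,"ry": 0,"rz": 6,"fingers": 1},{"x": -0.09,"y": -0.038,"z": 0,"rx": 0,"ry": 0,"rz": 11,"fingers": 1},{"x": -0.128,"y": -0.054,"z": 0,"rx": 0,"ry": 0,"rz": 16,"fingers": 1},{"x": -0.166,"y": -0.07,"z": 0,"rx": 0,"ry": 0,"rz": 20,"fingers": 1},{"x": -0.204,"y": -0.086,"z": 0,"rx": 0,"ry": 0,"rz": 25,"fingers": 1},{"x": -0.242,"y": -0.102,"z": 0,"rx": 0,"ry": 0,"rz": 30,"fingers": 1},{"x": -0.28,"y": -0.118,"z": 0,"rx": 0,"ry": 0,"rz": 35,"fingers": 1},{"x": -0.318,"y": -0.134,"z": 0,"rx": 0,"ry": 0,"rz": 39,"fingers": 1},{"x": -0.356,"y": -0.15,"z": 0,"rx": 0,"ry": 0,"rz": 44,"fingers": 1},{"x": -0.394,"y": -0.165,"z": 0,"rx": 0,"ry": 0,"rz": 48,"fingers": 1},{"x": -0.429,"y": -0.179,"z": 0,"rx": 0,"ry": 0,"rz": 52,"fingers": 1}]}}

```text
time: 2.2
position: [0.4838, -0.2562, 0.2493]
tcp_rot: [0.86, 0.511, -0.0, -0.0]
force: [0.2, 0.5, 0.1]
grip_width: 1.001
finger_force: 0.0
```

Run:
```python
from h import *
import cv2
from scipy.spatial.transform import Rotation as R
C=cams()
s=env.read_state();M=R.from_quat(s["tcp_rot"]).as_matrix();print(s["time"],s["joint_positions"].round(3),s["position"],M.round(4))
print("delta",M.T@(np.array([.483,-.256,.175])-s["position"]))
ims=[]
for n,(u,v) in(("side",(421,270)),("top",(416,262))):
    ims.append(cv2.resize(np.ascontiguousarray(C[n]["pixels"][v-50:v+50,u-50:u+50,::-1]),(400,400),interpolation=cv2.INTER_CUBIC))
cv2.imwrite("pics/near.png",np.hstack(ims))
```

```text
2.3 [-0.594  0.081  1.322 -0.002  1.741 -0.092] [ 0.48337979 -0.25882659  0.24783544] [[ 4.812e-01  8.766e-01 -2.300e-03]
 [ 8.766e-01 -4.813e-01 -6.000e-04]
 [-1.600e-03 -1.800e-03 -1.000e+00]]
delta [ 0.00241501 -0.00156422  0.07283444]
```

View pics/near.png

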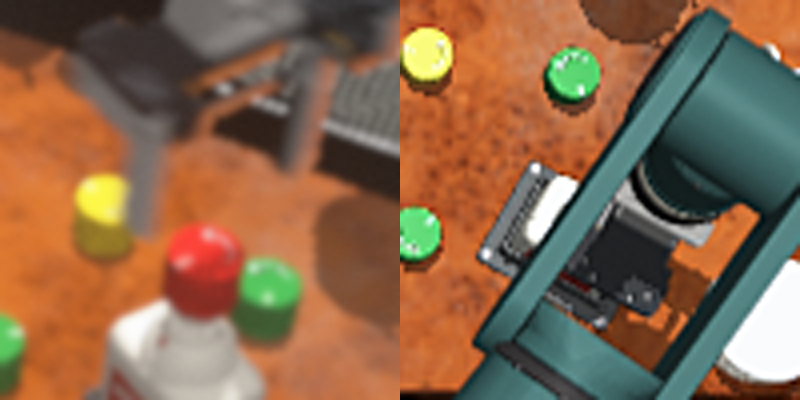

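The gripper is over the red cap with the fingers either side of it, and nothing is in the way. Descending.

>>> {"name": "send_rows", "arguments": {"deltas": [{"x": 0,"y": 0,"z": 0.01,"rx": 0,"ry": 0,"rz": 0,"fingers": 1},{"x": 0,"y": 0,"z": 0.025,"rx": 0,"ry": 0,"rz": 0,"fingers": 1},{"x": 0,"y": 0,"z": 0.04,"rx": 0,"ry": 0,"rz": 0,"fingers": 1},{"x": 0,"y": 0,"z": 0.055,"rx": 0,"ry": 0,"rz": 0,"fingers": 1},{"x": 0,"y": 0,"z": 0.065,"rx": 0,"ry": 0,"rz": 0,"fingers": 1},{"x": 0,"y": 0,"z": 0.073,"rx": 0,"ry": 0,"rz": 0,"fingers": 1},{"x": 0,"y": 0,"z": 0.073,"rx": 0,"ry": 0,"rz": 0,"fingers": 1},{"x": 0,"y": 0,"z": 0.073,"rx": 0,"ry": 0,"rz": 0,"fingers": 1}]}}

```text
time: 2.97
position: [0.4844, -0.2531, 0.1763]
tcp_rot: [0.858, 0.513, -0.0, -0.0]
force: [0.5, -0.0, 0.2]
grip_width: 0.996
finger_force: 0.0
```

Run:
```python
from h import *
import cv2
from scipy.spatial.transform import Rotation as R
C=cams()
s=env.read_state();M=R.from_quat(s["tcp_rot"]).as_matrix();print(s["time"],s["position"],s["force"])
print("delta",M.T@(np.array([.483,-.256,.175])-s["position"]))
c=C["side"]
for d in(-.047,.047):  # projected fingertip midpoints
    p=s["position"]+M@[0,d,.014]; q=c["view"]@[*p,1]; q=c["K"]@q[:3]; print((q[:2]/q[2]-[371,235])*8)
cv2.imwrite("pics/down.png",cv2.resize(np.ascontiguousarray(c["pixels"][235:310,371:471,::-1]),(800,600),interpolation=cv2.INTER_CUBIC))
```

```text
3.0667 [ 0.48487816 -0.25381512  0.17751755] [-0.07746086 -0.36838212  0.7591871 ]
delta [-0.00281399 -0.00062354  0.00251633]
[265.86958413 509.33003669]
[522.52481121 388.80656263]
```

View pics/down.png

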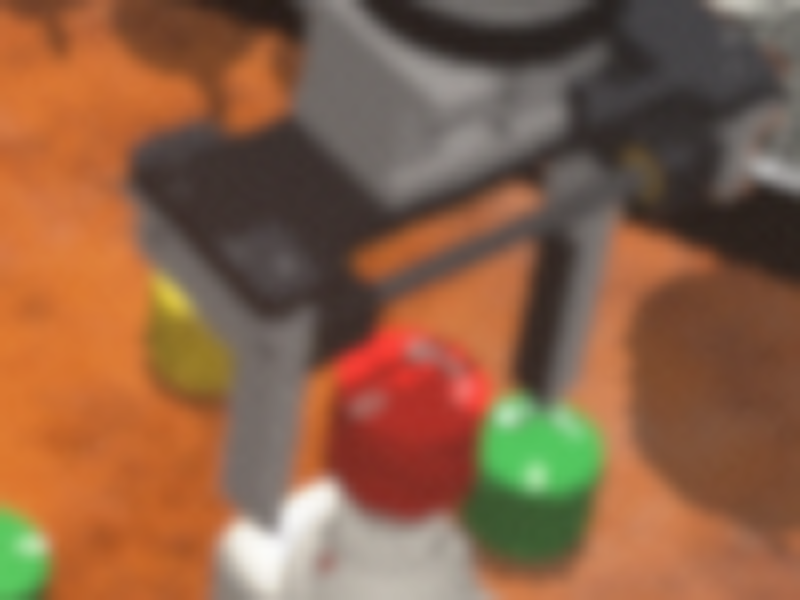

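The fingers straddle the cap evenly, so I'll close.

>>> {"name": "send_rows", "arguments": {"deltas": [{"x": 0,"y": 0,"z": 0.002,"rx": 0,"ry": 0,"rz": 0,"fingers": 0.7},{"x": 0,"y": 0,"z": 0.002,"rx": 0,"ry": 0,"rz": 0,"fingers": 0.55},{"x": 0,"y": 0,"z": 0.002,"rx": 0,"ry": 0,"rz": 0,"fingers": 0.4},{"x": 0,"y": 0,"z": 0.002,"rx": 0,"ry": 0,"rz": 0,"fingers": 0.3},{"x": 0,"y": 0,"z": 0.002,"rx": 0,"ry": 0,"rz": 0,"fingers": 0.3},{"x": 0,"y": 0,"z": 0.002,"rx": 0,"ry": 0,"rz": 0,"fingers": 0.3},{"x": 0,"y": 0,"z": 0.002,"rx": 0,"ry": 0,"rz": 0,"fingers": 0.3},{"x": 0,"y": 0,"z": 0.002,"rx": 0,"ry": 0,"rz": 0,"fingers": 0.3},{"x": 0,"y": 0,"z": 0.002,"rx": 0,"ry": 0,"rz": 0,"fingers": 0.3},{"x": 0,"y": 0,"z": 0.002,"rx": 0,"ry": 0,"rz": 0,"fingers": 0.3}], "squeeze": 40}}

```text
time: 3.9
position: [0.4842, -0.2538, 0.1744]
tcp_rot: [0.859, 0.513, -0.0, -0.0]
force: [-0.0, 0.2, 0.8]
grip_width: 0.449
finger_force: 40.0
```

>>> {"name": "send_rows", "arguments": {"deltas": [{"x": 0,"y": 0,"z": 0.003,"rx": 0,"ry": 0,"rz": 0,"fingers": 0.3},{"x": 0,"y": 0,"z": 0.005,"rx": 0,"ry": 0,"rz": 0,"fingers": 0.3},{"x": 0,"y": 0,"z": 0.007,"rx": 0,"ry": 0,"rz": 0,"fingers": 0.3},{"x": 0,"y": 0,"z": 0.009,"rx": 0,"ry": 0,"rz": 0,"fingers": 0.3},{"x": 0,"y": 0,"z": 0.0105,"rx": 0,"ry": 0,"rz": 0,"fingers": 0.3},{"x": 0,"y": 0,"z": 0.0105,"rx": 0,"ry": 0,"rz": 0,"fingers": 0.3},{"x": 0,"y": 0,"z": 0.0105,"rx": 0,"ry": 0,"rz": 0,"fingers": 0.3}]}}

```text
time: 4.48
position: [0.4842, -0.2538, 0.166]
tcp_rot: [0.859, 0.513, 0.0, 0.001]
force: [-3.4, 1.5, 9.2]
grip_width: 0.454
finger_force: 40.0
```

>>> {"name": "send_rows", "arguments": {"deltas": [{"x": 0,"y": 0,"z": 0,"rx": 0,"ry": 0,"rz": -3,"fingers": 0.3},{"x": 0,"y": 0,"z": 0,"rx": 0,"ry": 0,"rz": -8,"fingers": 0.3},{"x": 0,"y": 0,"z": 0,"rx": 0,"ry": 0,"rz": -13,"fingers": 0.3},{"x": 0,"y": 0,"z": 0,"rx": 0,"ry": 0,"rz": -18,"fingers": 0.3},{"x": 0,"y": 0,"z": 0,"rx": 0,"ry": 0,"rz": -23,"fingers": 0.3},{"x": 0,"y": 0,"z": 0,"rx": 0,"ry": 0,"rz": -28,"fingers": 0.3},{"x": 0,"y": 0,"z": 0,"rx": 0,"ry": 0,"rz": -33,"fingers": 0.3},{"x": 0,"y": 0,"z": 0,"rx": 0,"ry": 0,"rz": -38,"fingers": 0.3},{"x": 0,"y": 0,"z": 0,"rx": 0,"ry": 0,"rz": -43,"fingers": 0.3},{"x": 0,"y": 0,"z": 0,"rx": 0,"ry": 0,"rz": -48,"fingers": 0.3},{"x": 0,"y": 0,"z": 0,"rx": 0,"ry": 0,"rz": -52,"fingers": 0.3},{"x": 0,"y": 0,"z": 0,"rx": 0,"ry": 0,"rz": -52,"fingers": 0.3}]}}

```text
time: 5.48
position: [0.4854, -0.254, 0.1665]
tcp_rot: [0.546, 0.838, 0.0, 0.002]
force: [-2.7, 2.7, 8.0]
grip_width: 0.457
finger_force: 40.0
```

Run:
```python
from h import *
import cv2
c=env.camera("side"); s=env.read_state(); print(s)
cv2.imwrite("pics/turn.png",cv2.resize(np.ascontiguousarray(c["pixels"][235:310,371:471,::-1]),(800,600),interpolation=cv2.INTER_CUBIC))
```

```text
{'time': 5.5333, 'joint_positions': array([-5.86151552e-01,  9.55599822e-02,  1.46664489e+00,  8.35507736e-04,
        1.57538833e+00, -1.00043062e+00]), 'dq': array([ 3.96030237e-04,  1.03021187e-03, -1.29449487e-03, -7.23181104e-05,
       -1.01343300e-03,  1.55993813e-02]), 'effort': array([ -0.60420664, -29.51104045, -26.62942708,  -0.19872614,
        -0.59493804,  -0.08681186]), 'position': array([ 0.4853525 , -0.2539936 ,  0.16651697]), 'tcp_rot': array([5.46563068e-01, 8.37415452e-01, 4.01948269e-04, 2.00295837e-03]), 'force': array([-0.42041618,  1.8334954 ,  8.0636434 ]), 'wrist_torque': array([0.19222304, 0.2989846 , 0.0532054 ]), 'finger_force': 40.0018464558525, 'grip_width': 0.4587810575394247}
```

View pics/turn.png

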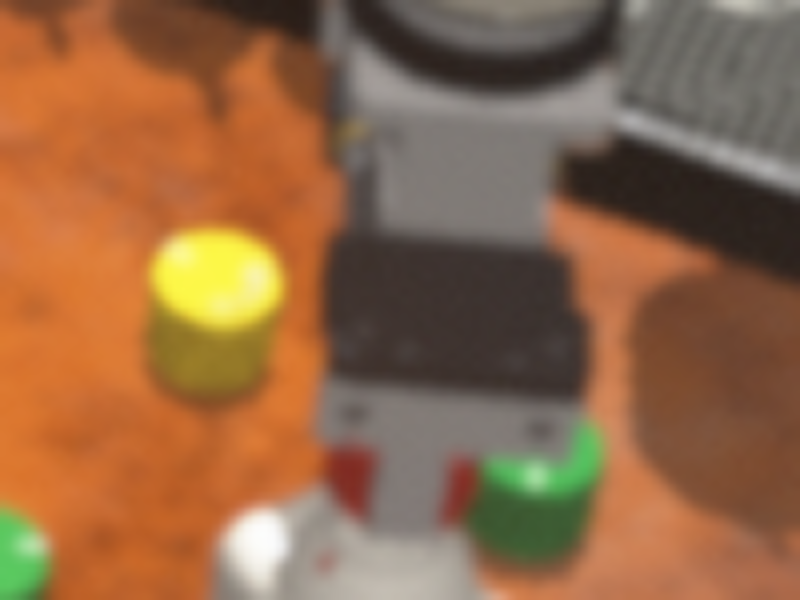

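The finger covers the pointer here. Wrist torque is low, so the cap seems to be following. Turning the rest of the way.

>>> {"name": "send_rows", "arguments": {"deltas": [{"x": 0,"y": 0,"z": 0,"rx": 0,"ry": 0,"rz": -4,"fingers": 0.3},{"x": 0,"y": 0,"z": 0,"rx": 0,"ry": 0,"rz": -8,"fingers": 0.3},{"x": 0,"y": 0,"z": 0,"rx": 0,"ry": 0,"rz": -12,"fingers": 0.3},{"x": 0,"y": 0,"z": 0,"rx": 0,"ry": 0,"rz": -13,"fingers": 0.3},{"x": 0,"y": 0,"z": 0,"rx": 0,"ry": 0,"rz": -13,"fingers": 0.3},{"x": 0,"y": 0,"z": 0,"rx": 0,"ry": 0,"rz": -13,"fingers": 0.3}]}}

```text
time: 6.03
position: [0.4854, -0.254, 0.1666]
tcp_rot: [0.449, 0.894, 0.0, 0.002]
force: [-1.4, 1.7, 8.2]
grip_width: 0.454
finger_force: 40.0
```

Run:
```python
from h import *
s=env.read_state(); print(s["wrist_torque"],s["effort"][5],s["force"],s["position"],s["joint_positions"][5])
```

```text
[0.26078385 0.19934418 0.06363433] -0.012800786644220352 [-1.3605846   1.69290059  8.15886862] [ 0.48541574 -0.25403618  0.16655968] -1.2267813619560906
```

>>> {"name": "send_rows", "arguments": {"deltas": [{"x": 0,"y": 0,"z": -0.004,"rx": 0,"ry": 0,"rz": 0,"fingers": 0.3},{"x": 0,"y": 0,"z": -0.008,"rx": 0,"ry": 0,"rz": 0,"fingers": 0.3},{"x": 0,"y": 0,"z": -0.012,"rx": 0,"ry": 0,"rz": 0,"fingers": 0.3},{"x": 0,"y": 0,"z": -0.015,"rx": 0,"ry": 0,"rz": 0,"fingers": 0.3},{"x": 0,"y": 0,"z": -0.015,"rx": 0,"ry": 0,"rz": 0,"fingers": 0.3}]}}

```text
time: 6.45
position: [0.4845, -0.254, 0.1791]
tcp_rot: [0.449, 0.894, -0.0, 0.0]
force: [1.3, 0.8, -0.8]
grip_width: 0.456
finger_force: 40.0
```

Lift force is about zero above the locked height, so the cap is free. Lifting it off.

>>> {"name": "send_rows", "arguments": {"deltas": [{"x": 0,"y": 0,"z": -0.004,"rx": 0,"ry": 0,"rz": 0,"fingers": 0.3},{"x": 0,"y": 0,"z": -0.012,"rx": 0,"ry": 0,"rz": 0,"fingers": 0.3},{"x": 0,"y": 0,"z": -0.022,"rx": 0,"ry": 0,"rz": 0,"fingers": 0.3},{"x": 0,"y": 0,"z": -0.034,"rx": 0,"ry": 0,"rz": 0,"fingers": 0.3},{"x": 0,"y": 0,"z": -0.046,"rx": 0,"ry": 0,"rz": 0,"fingers": 0.3},{"x": 0,"y": 0,"z": -0.057,"rx": 0,"ry": 0,"rz": 0,"fingers": 0.3},{"x": 0,"y": 0,"z": -0.067,"rx": 0,"ry": 0,"rz": 0,"fingers": 0.3},{"x": 0,"y": 0,"z": -0.073,"rx": 0,"ry": 0,"rz": 0,"fingers": 0.3},{"x": 0,"y": 0,"z": -0.076,"rx": 0,"ry": 0,"rz": 0,"fingers": 0.3},{"x": 0,"y": 0,"z": -0.076,"rx": 0,"ry": 0,"rz": 0,"fingers": 0.3},{"x": 0,"y": 0,"z": -0.076,"rx": 0,"ry": 0,"rz": 0,"fingers": 0.3},{"x": 0,"y": 0,"z": -0.076,"rx": 0,"ry": 0,"rz": 0,"fingers": 0.3}]}}

```text
time: 7.45
position: [0.4841, -0.2537, 0.2541]
tcp_rot: [0.449, 0.894, 0.0, -0.001]
force: [-0.5, 0.1, -0.0]
grip_width: 0.454
finger_force: 40.0
```

Run:
```python
from h import *
import cv2
c=env.camera("side"); s=env.read_state(); print(s["time"],s["position"],s["force"],s["finger_force"],abs(s["dq"]).max())
cv2.imwrite("pics/end.png",cv2.resize(np.ascontiguousarray(c["pixels"][200:350,320:520,::-1]),(800,600),interpolation=cv2.INTER_CUBIC))
```

```text
7.5 [ 0.48405357 -0.25366752  0.25398791] [-0.51995855  0.87727856 -0.79197194] 39.99968899937812 0.002832928020463118
```

View pics/end.png

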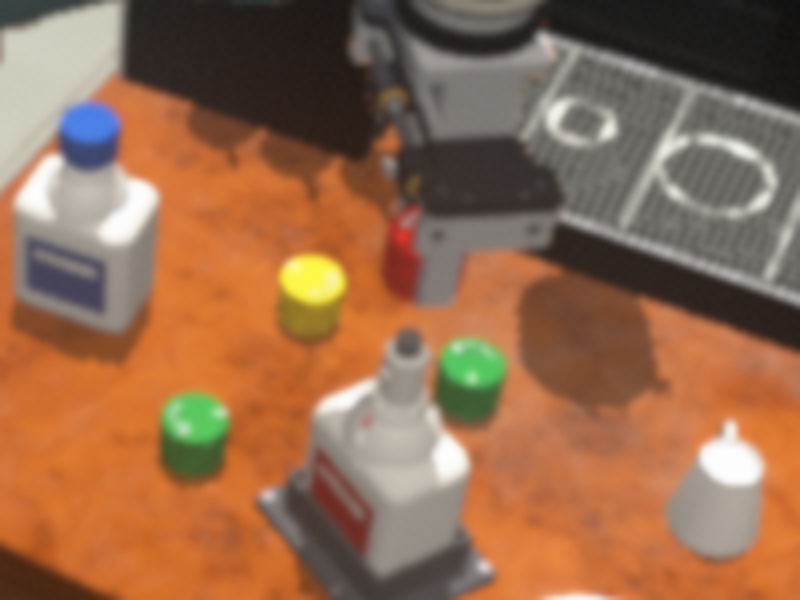

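The cap is held in the gripper, level, at (425,255). The open mouth is below it at (407,340) with clear air between, and the neighbouring items visible in this crop haven't moved.

```bash
python3 -c "
from bench import env
print(env.finish_job())"
```

```text
the job is handed in; nothing more can be done
None
```

I pushed the red cap down, turned it 65° anticlockwise and lifted it off. I then handed the job in with the cap held still and level about 6 cm above the bottle's mouth; no verdict came back.

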